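Clamp the walking torch into its holder

ROBOT

A 6-joint arm with a two-finger parallel gripper is mounted at the origin on the work surface. World frame = base frame: x ahead of the robot, y to its left, z up, the work surface at z = 0. Lengths are in m, angles in rad, forces in N, time in s.
With the tool pointing down it reaches from about 0.275 to 1 m from the base axis. Payload 8.4 kg.
Tool frame: the origin (TCP) lies midway between the tips of the shut fingers; the grasp point (between the pads) lies 19 mm behind it (grasp_offset is the z of the grasp point in the tool frame, in m); z points along the fingers, x is the direction in which the jaws open and shut, and the axes are right-handed (so a half turn about z gives the same grasp; the last joint's range is limited). The gripper opens to 85 mm and grips with 20 to 120 N. Pads are 22 mm wide; open, the fingers measure 114 mm over their backs; the gripper's body (76 mm by 85 mm) begins 54 mm behind the grasp point. The pads swing forward as they close: fully open they stand 13 mm farther back than shut.
Start: joints at [-1.209, 0.353, 1.633, -0, 1.155, -0.002], TCP at [0.222, -0.584, 0.205] pointing down, gripper open.
Joint ranges: [-2.63, 2.63], [-0.92, 2.1], [0.06, 2.66], [-1.3, 4.44], [0, 2.69], [-3.02, 3.02]. Speed limits (rad/s): [2.22, 2.22, 2.79, 3.14, 3.14, 3.14].

INTERFACE

Orientations are given as a 3x3 rotation matrix whose columns are the frame's x, y, z axes.
In Python, from rig import * gives the robot as it stands. The module is installed in compiled form; this text tells all that it offers.
- The arm moves only by the tool carry_out, never from a script. Its argument "series" is a list of rows, each a list of 7 numbers: the turn, a rotation vector about the tool's x, y, z in degrees, then the shift along the tool's x, y, z in m, then the opening, from 0 (shut) to 1 (fully open). In form: [[ax, ay, az, dx, dy, dz, gripper], ...]. A call has 1 to 10 rows; each row is the pose to reach, as a shift and turn from the pose commanded when the call began, along the tool's axes at that moment; what a row does not reach only later rows make up. A row lasts 1/10 s, in which the tool goes at most 50 mm and 8.59 degrees, less where a joint would pass 70% of its speed; a pose out of reach is approached as far as the arm can. A call with a gripper value outside its range is refused whole. The fingers move at their own pace and stop on an object; the grip force is fixed at half the most. Time passes only in rows, so rows that repeat a pose let the fingers close. It gives the time, the measured TCP pose, the force and the opening at its end, in the units of the state.
- read_state(): the state, without advancing time (a new reading comes with each control period).
- camera(name): name is "scene" or "top" or "wrist"; returns the picture (420x560x3 uint8, red, green, blue); there is no depth.
- camera_model(name): a dict with "fx", "fy", "cx", "cy" (pixels), "k1" (the pictures are not rectified: a ray, as slopes to the right and down, at radius r is drawn at 1 + k1 r^2 times it, then the intrinsics apply), "R" (3x3) and "t" (3): a world point X has camera coordinates R X + t; the wrist camera has in their place "hand_eye" (4x4, takes a point from camera to tool coordinates, whose origin is the TCP and whose axes are the tool frame's). Camera axes: x right, y down, z forward; pixel columns grow to the right and rows downward; lengths in m; the calibration is good to about 2 mm. A picture is of the moment at which its call begins: read the wrist's pose just before it. camera_model takes no time and is no camera call.
- hand_in(): hands the job in, once; it reports no verdict.
Trained networks look in the newest picture that a camera, given by its name, has taken for a name from the list of things; names that differ only in an ending like _2 or _b are one class to them, and where a whole thing is asked for, a point or a joint stands for the part that bears it (a point fixed in the world has none). Each returns a list of dicts, best first, with "confidence" (0 to 1); they miss things now and then, are a little off and sometimes report something else, mostly with a low value. They report only what shows in the picture. A call takes as long as a camera call. They do not tell look-alikes from the thing itself.
- spot_in(camera, thing): "location" ([x, y, z] in m, in world coordinates, good to about 4 mm: the middle of the surface that is visible of it).
The state is a dict: "t": time; "joints": joint angles; "joint_vel": joint speeds; "joint_torque": joint torques, N m; "tool_pos": TCP position; "tool_rot": TCP orientation; "wrist_force": force on the tool from outside, world axes, zero at the start; "ft_torque": the same for the moment, N m; "width": finger opening in m.
Only numpy, scipy, OpenCV 4.12 (cv2) and the standard library are available. Lean on these libraries where they do the work, as an engineer would, in place of code of your own. Each camera call takes 0.05 s, during which the arm holds its last target. There are 200 camera calls.

TASK

Put the walking torch away in the steel clamp holder: lift the sprung bar over its cheek and swing it right aside, lay the torch in the cradle with its rubber ring dropped into the slot of the aluminium block, then swing the bar back and lower it onto the barrel. The slotted block is set differently each time, so feel for the slot lightly rather than forcing the torch down, do not let the bar snap onto the torch, and leave the other things on the ledge alone.

Things in the scene. Friction and masses are not known exactly. Their poses are not given: they have to be found in the camera images.
- clamp: Steel clamp holder fixed on the ledge, base plate 185 x 150 x 10 mm. Origin on the ledge under the cradle's middle; x along the cradle, z up. Two black 45-degree V saddles at x -36 to -28 and 30 to 50 mm (room for fingers between) hold the torch along x, axis y 0, 50 mm above the ledge, lens end to +x. A steel cheek, 80 mm tall, stands at x 51 to 59, y -45 to -31 mm.
- block_track (a point): Point on the clamp (x -64, height 35 mm, level with the block's top): middle of the aluminium block's track. The block (14 mm wide) has a slot 9 mm wide along x, 15 mm deep, for the torch ring. It is screwed down anywhere on its track: slot centre -9 to +9 mm along x from here (not measured). Flat top: 16 mm long on the slot's -x side, 12 mm on +x. A ring on the top stands 9 mm too high.
- clamp_post (a point): Top of the fixed upright steel post (16 mm thick, 104 mm tall), the axis on which the bar lifts and turns: at x 40, y 62 mm from the clamp's origin.
- bar_knob (a point): Middle of the upright round black knob (18 mm thick, 35 mm tall) on the clamp bar, 62 mm from the post's axis, moving with the bar; the point is 17 mm above the bar's upper face. The steel bar, 14 mm wide, 12 mm thick, 105 mm long, runs from the post across the cradle over the +x saddle; fully down, its underside is 58 mm above the ledge.
- bar_lift (a joint): Lift of the bar in m: 0 fully down, stop at 0.032. Spring and weight pull it down with 7.5 N at 0 rising to 11.5 N at the stop, at any angle. Lying on the seated torch it reads 0.006.
- bar_turn (a joint): Turn of the bar about the post in rad: 0 across the cradle (a stop), growing anticlockwise seen from above (free end goes to the clamp's +x), stop at 1.65. Stays where put. The cheek beside the bar's free end blocks the turn both ways unless bar_lift is over 0.022; past 0.35 rad the bar is clear of it and may come down.
- torch_mid (a point): Centre of the loose torch, on its axis: aluminium barrel 28 mm thick, 187 mm long in all, 0.15 to 0.3 kg; x along the torch to the lens head (40 mm thick, 62 to 95 mm from the centre). It starts level in a low wooden rest, axis 45 mm above the ledge, with room for fingers within 25 mm of the centre along the torch.
- torch_ring (a point): Centre of the torch's rubber ring (48 mm outside, 6 mm thick along the torch), on the axis, 64 mm from the torch's centre towards the tail (-x of the torch).
Not all that is in view belongs to the job. Of the things that look like the part that bears torch_mid, the middle-sized one is meant.

How it is judged:
On the way, in this order (a step that is already met when the one before it is completed fails the run):
1. the bar is turned aside (value of joint bar_turn above 1.1 rad), for 0.1 s.
2. the torch lies fully down in the cradle, ring in the slot, let go, with the bar still aside (z of torch_ring in the frame of clamp between 0.047 and 0.053 m and z of torch_mid in the frame of clamp between 0.047 and 0.053 m and y of torch_mid in the frame of clamp between -0.003 and 0.003 m and x of torch_ring in the frame of clamp between -0.077 and -0.051 m and angle between the x axis of torch_mid and the x axis of clamp, either way round below 0.04 rad and linear speed of torch below 0.01 m/s and contact force between torch and the fingers below 0.1 N and value of joint bar_turn above 0.9 rad), for 0.2 s.
At the end, for the whole second after the job is handed in: Torch level in both saddles (axis at 50 mm, within 3 mm in height and sideways, 0.04 rad in direction), ring in the slot (51 to 77 mm from the clamp's origin towards -x), at rest, let go; bar back across it (within 0.06 rad), down on the barrel (lift 3 to 9 mm), pressing over 3 N (z of torch_ring in the frame of clamp between 0.047 and 0.053 m and z of torch_mid in the frame of clamp between 0.047 and 0.053 m and y of torch_mid in the frame of clamp between -0.003 and 0.003 m and x of torch_ring in the frame of clamp between -0.077 and -0.051 m and angle between the x axis of torch_mid and the x axis of clamp, either way round below 0.04 rad and linear speed of torch below 0.01 m/s and contact force between torch and the fingers below 0.1 N and value of joint bar_turn below 0.06 rad and value of joint bar_lift between 0.003 and 0.009 m and contact force between bar_turn and torch above 3 N); the robot touches nothing.
It fails at once if the torch is forced down or against the holder while it is laid in (over 40 N with the bar aside) (contact force between torch and clamp above 40 N and value of joint bar_turn above 0.3 rad).
It fails at once if the bar is pressed hard on the torch (over 35 N) (contact force between torch and bar_turn above 35 N).
It fails at once if the bar is let snap down over the torch (faster than 0.6 m/s) (velocity of joint bar_lift below -0.6 m/s and value of joint bar_turn below 0.3 rad and horizontal distance between torch_mid and clamp below 0.05 m).
It fails at once if one of the other things on the ledge is shoved more than 30 mm (distance of any of whistle, clipper, cookie_jar, bowl, boot_brush, treat_tin from where it was at the start of the episode above 0.03 m).
It also fails if it takes over 72 s, if anything falls off the work surface, if the arm or the gripper's body presses on something with over 40 N, if the wrist force passes 120 N, or if a joint passes its speed limit or range.

## Working session

There is one attempt and no reset: what is moved stays moved. The work goes in short steps, Python scripts to look and compute and a tool call to move; the robot and the scene stay as the last step left them, time stands still between calls to the robot, and variables do not carry over. Pictures are saved under pics/ and viewed, about 8 in all and at most 12, crops included, and the job is handed in when it is done.

Besides the shell and the picture viewer there is one more tool, called after "Emit:" in YAML: its name, and indented under it one key for each argument. carry_out: Moves the arm, as the interface text tells. Its arguments: {"type":"object","properties":{"series":{"type":"array","items":{"type":"array","items":{"type":"number"}}}},"required":["series"]}

```bash
mkdir -p pics; cat > h.py <<'E'
from rig import *
import numpy as np, cv2
def save(cam,name,crop=None,s=1):
    im=camera(cam)
    if crop: x0,y0,x1,y1=crop; im=im[y0:y1,x0:x1]
    if s!=1: im=cv2.resize(im,None,fx=s,fy=s,interpolation=cv2.INTER_CUBIC)
    cv2.imwrite('pics/'+name+'.png',np.ascontiguousarray(im[:,:,::-1]))
def ext(cam):
    m=camera_model(cam)
    if 'R' in m: return m,np.array(m['R']),np.array(m['t'])
    st=read_state(); T=np.eye(4);T[:3,:3]=st['tool_rot'];T[:3,3]=st['tool_pos']
    W=np.linalg.inv(T@np.array(m['hand_eye'])); return m,W[:3,:3],W[:3,3]
def proj(cam,X):
    m,R,t=ext(cam); c=R@np.array(X)+t; a=c[:2]/c[2]; a=a*(1+m['k1']*(a@a))
    return np.array([m['fx']*a[0]+m['cx'],m['fy']*a[1]+m['cy']])
def unproj(cam,px,z):
    m,R,t=ext(cam); d=np.array([(px[0]-m['cx'])/m['fx'],(px[1]-m['cy'])/m['fy']]); a=d.copy()
    for _ in range(20): a=d/(1+m['k1']*(a@a))
    o=-R.T@t; v=R.T@np.array([a[0],a[1],1]); return o+v*(z-o[2])/v[2]
E
python3 - <<'E'
from h import *
np.set_printoptions(precision=4,suppress=True)
s=read_state();print(s['t'],s['tool_pos'],s['tool_rot'],s['width'])
a=camera('scene');b=camera('top')
cv2.imwrite('pics/a.png',cv2.resize(np.vstack([a]),None,fx=1.4,fy=1.4)[:,:,::-1].copy())
cv2.imwrite('pics/b.png',cv2.resize(b,None,fx=1.4,fy=1.4)[:,:,::-1].copy())
for c in ('scene','top'):
  for n in ('clamp','clamp_post','bar_knob','torch_mid','torch_ring','block_track'):
    for d in spot_in(c,n)[:4]: print(c,n,d['confidence'],np.array(d['location']),proj(c,d['location']))
E
```

```text
0.0 [ 0.2222 -0.5836  0.2041] [[ 0.3558 -0.9346 -0.0005]
 [-0.9346 -0.3558  0.0013]
 [-0.0014  0.     -1.    ]] 0.08554795083849061
scene clamp 0.85 [0.5568 0.0837 0.0089] [368.0899 232.0975]
scene clamp_post 0.9 [0.5595 0.0871 0.0089] [370.4918 232.2622]
scene bar_knob 0.78 [0.5526 0.1233 0.0714] [387.1455 195.918 ]
scene torch_mid 0.81 [ 0.5461 -0.1909  0.053 ] [227.9599 265.319 ]
scene torch_mid 0.73 [ 0.359  -0.2321  0.0462] [159.5423 215.4183]
scene torch_mid 0.58 [ 0.6943 -0.22    0.0251] [260.1487 349.095 ]
scene torch_ring 0.96 [ 0.5496 -0.1887  0.0578] [230.0681 263.8216]
scene torch_ring 0.65 [ 0.6882 -0.2222  0.0203] [256.685  348.9763]
scene torch_ring 0.62 [ 0.3598 -0.231   0.0452] [160.3555 215.8999]
scene block_track 0.67 [0.5564 0.0882 0.0114] [370.0123 230.0663]
scene block_track 0.35 [0.5489 0.1223 0.0702] [385.2871 195.6238]
top clamp 0.57 [0.5398 0.0822 0.0103] [211.0282 185.0953]
top clamp_post 0.71 [0.5396 0.0771 0.0116] [213.3556 185.0412]
top bar_knob 0.67 [0.5409 0.1262 0.0707] [182.1765 178.1839]
top torch_mid 0.76 [ 0.5377 -0.1856  0.0604] [344.7528 179.9742]
top torch_mid 0.73 [ 0.3103 -0.2151  0.0475] [362.3539 300.1591]
top torch_mid 0.62 [ 0.6813 -0.2155  0.0177] [354.0345 117.6073]
top torch_ring 0.89 [ 0.3097 -0.2141  0.0499] [362.0626 300.5944]
top torch_ring 0.75 [ 0.6778 -0.2179  0.0216] [355.5411 118.4902]
top torch_ring 0.72 [ 0.5386 -0.1873  0.0559] [345.2972 180.0292]
top block_track 0.88 [0.5341 0.0773 0.0121] [213.138  187.6143]
```

View pics/a.png

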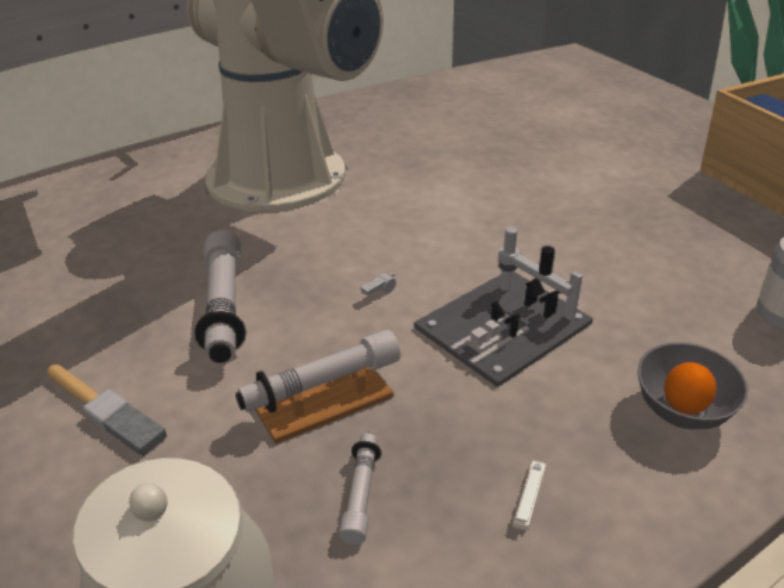

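View pics/b.png

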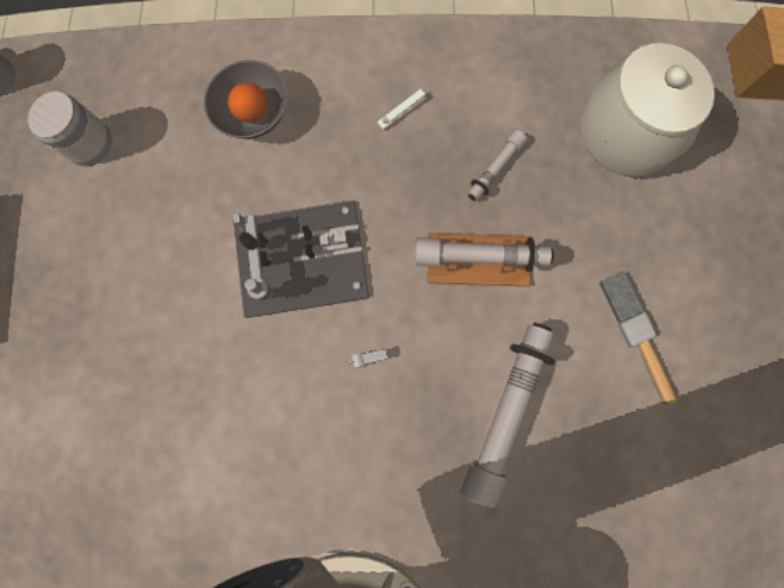

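The candidates for the torch, in 784-wide view pixels of the scene camera, are the large one (222,290), the one on the wooden rest (318,375) and the small one (360,490). The middle-sized one is the torch on the rest. The clamp's x runs about world +y (yaw about 96°), and the torch's lens already points that way.

```bash
cat >> h.py <<'E'
from scipy.spatial.transform import Rotation as Ro
np.set_printoptions(precision=4,suppress=True)
def down(yaw):
    c,s=np.cos(yaw),np.sin(yaw); return np.array([[c,s,0],[s,-c,0],[0,0,-1.]])
def plan(p,yaw):
    s=read_state();R0=np.array(s['tool_rot']);
    R=down(np.radians(yaw))
    print('t',s['t'],'rot',Ro.from_matrix(R0.T@R).as_rotvec(degrees=True).round(2),'shift',(R0.T@(np.array(p)-s['tool_pos'])).round(4))
E
python3 - <<'E'
from h import *
print(np.array(camera_model('wrist')['hand_eye']),camera_model('wrist')['fx'])
plan([0.50,-0.19,0.30],-84)
plan([0.50,0.07,0.30],-84)
E
```

```text
[[ 1.      0.0004  0.0001  0.0004]
 [-0.0004  0.9613  0.2756 -0.0704]
 [ 0.     -0.2756  0.9613 -0.1696]
 [ 0.      0.      0.      1.    ]] 291.444041165838
t 0.7 rot [-0.   -0.   14.84] shift [-0.2695 -0.3997 -0.0952]
t 0.7 rot [-0.   -0.   14.84] shift [-0.5125 -0.4922 -0.0952]
```

Emit:
carry_out:
  series:
    - [0, 0, 14.8, -0.24, -0.47, -0.085, 1]
    - [0, 0, 14.8, -0.24, -0.47, -0.085, 1]
    - [0, 0, 14.8, -0.24, -0.47, -0.085, 1]
    - [0, 0, 14.8, -0.24, -0.47, -0.085, 1]
    - [0, 0, 14.8, -0.24, -0.47, -0.085, 1]
    - [0, 0, 14.8, -0.24, -0.47, -0.085, 1]
    - [0, 0, 14.8, -0.24, -0.47, -0.085, 1]
    - [0, 0, 14.8, -0.24, -0.47, -0.085, 1]
    - [0, 0, 14.8, -0.24, -0.47, -0.085, 1]
    - [0, 0, 14.8, -0.24, -0.47, -0.085, 1]

```text
t: 1.7
tool_pos: [0.5541, -0.2166, 0.2848]
tool_rot: [[0.105, -0.994, 0.001], [-0.994, -0.105, -0.0], [0.0, -0.0, -1.0]]
wrist_force: [1.2, 0.8, 0.7]
width: 0.0858
```

Emit:
carry_out:
  series:
    - [0, 0, 0, 0, 0, 0, 1]
    - [0, 0, 0, 0, 0, 0, 1]
    - [0, 0, 0, 0, 0, 0, 1]
    - [0, 0, 0, 0, 0, 0, 1]

```text
t: 2.1
tool_pos: [0.552, -0.2193, 0.2839]
tool_rot: [[0.104, -0.995, -0.001], [-0.995, -0.104, 0.0], [-0.0, 0.001, -1.0]]
wrist_force: [0.2, -0.3, -0.3]
width: 0.0855
```

```bash
python3 - <<'E'
from h import *
s=read_state();print(s['t'],s['tool_pos'],np.abs(s['joint_vel']).max())
save('wrist','w1',None,1.4)
for n in ('torch_mid','torch_ring'):
    for d in spot_in('wrist',n)[:4]: print(n,d['confidence'],np.array(d['location']),proj('wrist',d['location'])*1.4)
plan([0.58,0.075,0.29],-84)
E
```

```text
2.1 [ 0.552  -0.2193  0.2839] 0.00436780621965311
torch_mid 0.94 [ 0.5416 -0.1804  0.0562] [350.3608 252.1646]
torch_mid 0.88 [ 0.3721 -0.2306  0.0458] [384.0165 401.5355]
torch_mid 0.56 [ 0.6835 -0.2233  0.0276] [408.7408 108.2105]
torch_ring 0.93 [ 0.5457 -0.1793  0.0555] [349.7637 247.9532]
torch_ring 0.87 [ 0.6849 -0.2177  0.0259] [403.2512 106.4386]
torch_ring 0.59 [ 0.3693 -0.2353  0.0499] [387.9509 406.1238]
t 2.25 rot [ 0.02  0.   -0.05] shift [-0.2897 -0.0581 -0.0059]
```

View pics/w1.png

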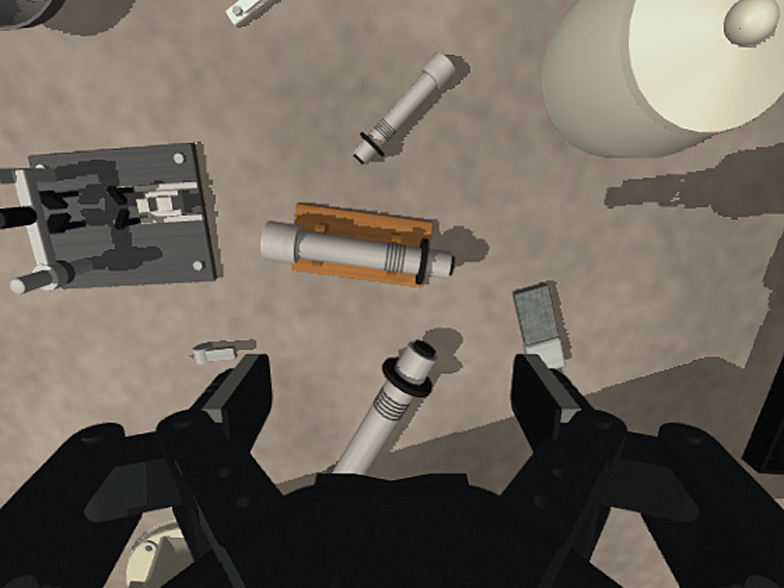

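The wrist view shows the mid-sized torch on the wooden rest, with its lens end at about (266,241), ring at (424,262) and tail at (450,264). The large torch is at (380,410) and the small one at (400,110). Next I move over to the clamp.

Emit:
carry_out:
  series:
    - [0, 0, 0, -0.29, -0.04, 0.0, 1]
    - [0, 0, 0, -0.29, -0.04, 0.0, 1]
    - [0, 0, 0, -0.29, -0.04, 0.0, 1]
    - [0, 0, 0, -0.29, -0.04, 0.0, 1]
    - [0, 0, 0, -0.29, -0.04, 0.0, 1]
    - [0, 0, 0, -0.29, -0.04, 0.0, 1]
    - [0, 0, 0, -0.29, -0.04, 0.0, 1]
    - [0, 0, 0, -0.29, -0.04, 0.0, 1]
    - [0, 0, 0, -0.29, -0.04, 0.0, 1]
    - [0, 0, 0, -0.29, -0.04, 0.0, 1]

```text
t: 3.25
tool_pos: [0.5622, 0.0729, 0.2842]
tool_rot: [[0.103, -0.995, -0.0], [-0.995, -0.103, -0.0], [0.0, 0.0, -1.0]]
wrist_force: [-1.0, -1.4, -0.5]
width: 0.0856
```

```bash
python3 - <<'E'
from h import *
s=read_state();print(s['t'],s['tool_pos'],np.abs(s['joint_vel']).max())
save('wrist','w2',(100,0,460,270),2.2)
for n in ('clamp_post','bar_knob','block_track'):
    for d in spot_in('wrist',n)[:4]: print(n,d['confidence'],np.array(d['location']),(proj('wrist',d['location'])-[100,0])*2.2)
E
```

```text
3.25 [0.5622 0.0729 0.2842] 0.0032200108898170128
clamp_post 0.87 [0.5496 0.0761 0.0121] [387.5704 392.3752]
bar_knob 0.81 [0.5444 0.127  0.0697] [303.3142 409.7311]
block_track 0.98 [0.5466 0.0798 0.0118] [382.401  396.0688]
```

View pics/w2.png

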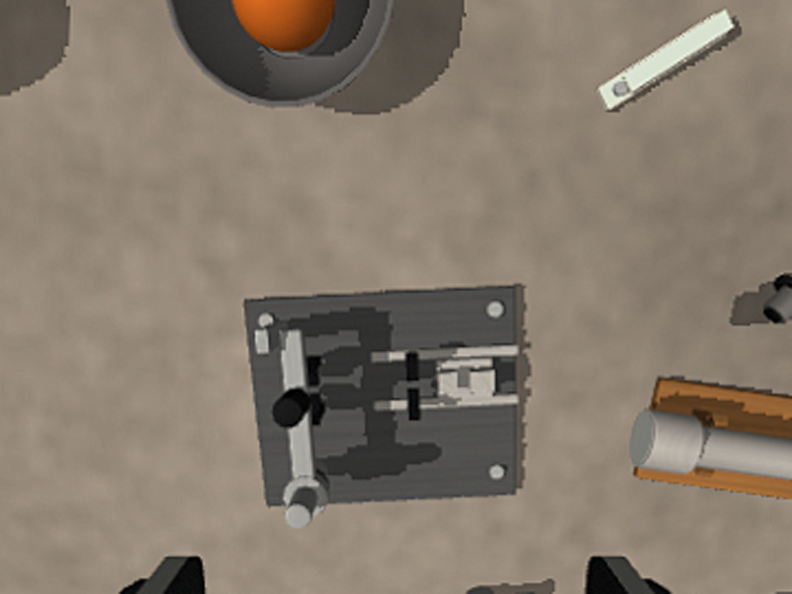

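```bash
python3 - <<'E'
from h import *
from scipy.optimize import least_squares
P={'post':((299,515),(40,62,104)),'knob':((288,410),(40,0,105)),'cheek':((262,340),(55,-38,80)),
'c1':((246,299),(92.5,-75,10)),'c2':((520,286),(-92.5,-75,10)),'c3':((516,493),(-92.5,75,10)),'c4':((268,506),(92.5,75,10))}
W={k:unproj('wrist',np.array(v[0])/2.2+[100,0],v[1][2]/1e3)[:2] for k,v in P.items()}
def r(q,full=False):
    c,s=np.cos(q[2]),np.sin(q[2]);o=[]
    for k,v in P.items():
        x,y=np.array(v[1][:2])/1e3
        if k[0]=='c' and len(k)==2: x+=q[3]
        o.append((np.array([c*x-s*y+q[0],s*x+c*y+q[1]])-W[k])*1e3)
    return np.concatenate(o)
f=least_squares(r,[.55,.08,1.65,0],loss='soft_l1');q=f.x;print(q,np.degrees(q[2]));print(dict(zip(P,r(q).reshape(-1,2).round(1))))
c,s=np.cos(q[2]),np.sin(q[2]);Rc=np.array([[c,-s],[s,c]])
for n,px,z in [('slot',(463.5,377),.035),('blkL',(440,380),.035),('blkR',(495,381),.035),('slotL',(458,378),.035),('slotR',(469,377),.035)]:
    print(n,(Rc.T@(unproj('wrist',np.array(px)/2.2+[100,0],z)[:2]-q[:2])*1e3).round(1))
np.save('clamp.npy',q)
for k in((40,62),(40,0)): print(k,Rc@(np.array(k)/1e3)+q[:2])
plan([*(Rc@[.04,0]+q[:2]),.125],np.degrees(q[2])-180)
# check on top cam
for k,v in P.items():
    x,y=np.array(v[1][:2])/1e3
    if k[0]=='c' and len(k)==2: x+=q[3]
    print(k,proj('top',[*(Rc@[x,y]+q[:2]),v[1][2]/1e3])*1.4)
# torch from w1 (pose of that moment)
E
```

```text
[ 0.5439  0.0915  1.7117 -0.0153] 98.07315143356074
{'post': array([-12.3,   0.9]), 'knob': array([-13.1,  -0.3]), 'cheek': array([-11.6,  -1.3]), 'c1': array([4.2, 0.2]), 'c2': array([2.5, 0.1]), 'c3': array([ 0.1, -0.8]), 'c4': array([3.3, 1.7])}
slot [-66.4 -16.3]
blkL [-50.9 -14.8]
blkR [-87.1 -12.9]
slotL [-62.7 -15.7]
slotR [-70.  -16.2]
(40, 62) [0.4769 0.1223]
(40, 0) [0.5383 0.1311]
t 3.45 rot [-0.   -0.   -2.11] shift [-0.0598  0.0178  0.1592]
post [249.0706 292.0274]
knob [244.3091 245.549 ]
cheek [236.3132 224.6196]
c1 [233.7397 215.796 ]
c2 [355.0594 197.6227]
c3 [368.4337 295.8726]
c4 [243.0594 313.9809]
```

```bash
cat > fit.py <<'E'
from h import *
from scipy.optimize import least_squares
P={'post':((299,515),(40,62,104)),'knob':((288,410),(40,0,105)),'cheek':((262,340),(55,-38,80)),
'c1':((246,299),(92.5,-75,10)),'c2':((520,286),(-92.5,-75,10)),'c3':((516,493),(-92.5,75,10)),'c4':((268,506),(92.5,75,10)),
'sad':((414,386),(-32,0,48)),'blk':((467,378),(0,0,35))}
W={k:unproj('wrist',np.array(v[0])/2.2+[100,0],v[1][2]/1e3)[:2] for k,v in P.items()}
def mod(q,k):
    x,y=np.array(P[k][1][:2])/1e3
    if k[0]=='c' and len(k)==2: x+=q[3];y+=q[4]
    if k=='blk': x+=q[5]
    c,s=np.cos(q[2]),np.sin(q[2]); return np.array([c*x-s*y+q[0],s*x+c*y+q[1]])
r=lambda q:np.concatenate([(mod(q,k)-W[k])*1e3 for k in P])
q=least_squares(r,[.55,.08,1.65,0,0,-.064],loss='soft_l1').x
print(q,np.degrees(q[2]));print(dict(zip(P,r(q).reshape(-1,2).round(1))))
c,s=np.cos(q[2]),np.sin(q[2]);Rc=np.array([[c,-s],[s,c]])
for n,px,z in [('slot',(463.5,377),.035),('blkL',(440,380),.035),('blkR',(495,381),.035),('slotL',(458,378),.035),('slotR',(469,377),.035)]:
    print(n,(Rc.T@(unproj('wrist',np.array(px)/2.2+[100,0],z)[:2]-q[:2])*1e3).round(1))
np.save('clamp.npy',q)
for k in((40,62),(40,0)): print(k,Rc@(np.array(k)/1e3)+q[:2])
plan([*(Rc@[.04,0]+q[:2]),.125],np.degrees(q[2])-180)
for k in P: print(k,proj('top',[*mod(q,k),P[k][1][2]/1e3])*1.4)
E
python3 fit.py
```

```text
[ 0.5573  0.092   1.726  -0.0139  0.016  -0.0672] 98.8907792153397
{'post': array([0.6, 0.5]), 'knob': array([-0.3,  0.1]), 'cheek': array([ 0.9, -0.4]), 'c1': array([0.2, 0.5]), 'c2': array([1.1, 0.8]), 'c3': array([-0.9, -2.2]), 'c4': array([-0.3, -0.1]), 'sad': array([-0. , -0.1]), 'blk': array([-1.3, -0.1])}
slot [-65.   -2.1]
blkL [-49.5  -0.9]
blkR [-85.7   1.6]
slotL [-61.4  -1.6]
slotR [-68.6  -1.9]
(40, 62) [0.4898 0.1219]
(40, 0) [0.5511 0.1315]
t 3.45 rot [-0.   -0.   -2.92] shift [-0.0589  0.0051  0.1592]
post [249.809  282.1655]
knob [244.4417 236.069 ]
cheek [236.1156 215.827 ]
c1 [233.3887 218.3492]
c2 [354.57   198.5033]
c3 [369.3953 296.5894]
c4 [244.1642 316.4822]
sad [305.9942 237.9112]
blk [331.8447 236.2303]
```

Emit:
carry_out:
  series:
    - [0, 0, -2.9, -0.059, 0.005, 0.05, 1]
    - [0, 0, -2.9, -0.059, 0.005, 0.1, 1]
    - [0, 0, -2.9, -0.059, 0.005, 0.13, 1]
    - [0, 0, -2.9, -0.059, 0.005, 0.15, 1]
    - [0, 0, -2.9, -0.059, 0.005, 0.15, 1]
    - [0, 0, -2.9, -0.059, 0.005, 0.15, 1]

```text
t: 4.05
tool_pos: [0.5516, 0.1322, 0.1348]
tool_rot: [[0.155, -0.988, 0.0], [-0.988, -0.155, 0.0], [-0.0, -0.0, -1.0]]
wrist_force: [-0.3, -0.3, 0.2]
width: 0.085
```

```bash
python3 - <<'E'
from h import *
save('wrist','w3',None,1.4)
plan([.5511,.1315,.078],-81.1)
print(proj('wrist',[.5511,.1315,.105])*1.4,proj('wrist',[.4898,.1219,.104])*1.4)
E
```

```text
t 4.1 rot [-0.12  0.01  0.01] shift [0.0006 0.0014 0.0577]
[391.5116 314.7729] [391.3891 417.4145]
```

View pics/w3.png

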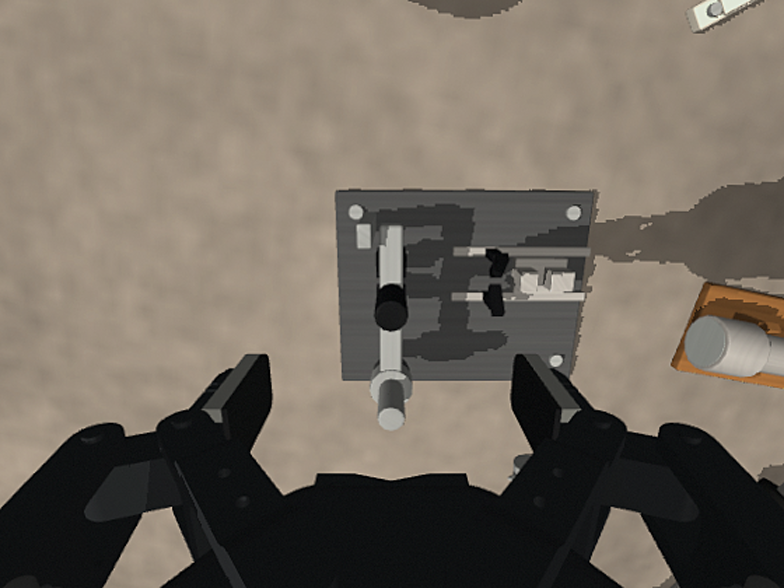

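The knob top at (391,314) and post top at (391,418) lie where the fit predicts. The block's slot is at about (546,280).

```bash
python3 - <<'E'
from h import *
q=np.load('clamp.npy');c,s=np.cos(q[2]),np.sin(q[2]);Rc=np.array([[c,-s],[s,c]])
im=cv2.imread('pics/w3.png');cv2.imwrite('pics/w3c.png',cv2.resize(im[220:330,430:610],None,fx=4,fy=4))
for u in ((514,282),(540,282),(549,282),(576,282)): print(u,(Rc.T@(unproj('wrist',np.array(u)/1.4,.035)[:2]-q[:2])*1e3).round(1))
E
```

```text
(514, 282) [-44.5   1. ]
(540, 282) [-62.6   1. ]
(549, 282) [-68.8   1. ]
(576, 282) [-87.8   1. ]
```

View pics/w3c.png

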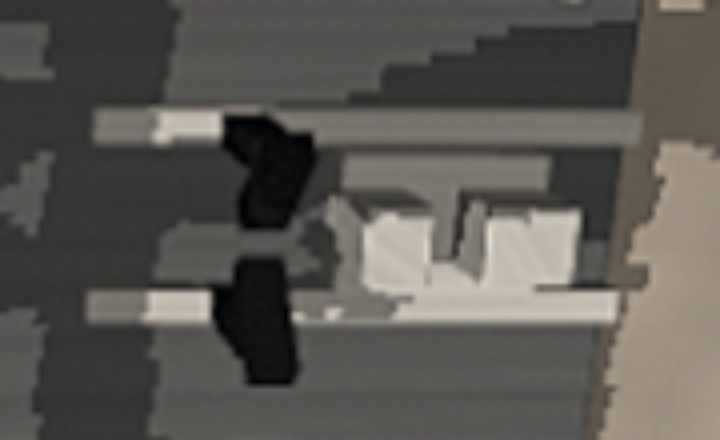

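Emit:
carry_out:
  series:
    - [0, 0, 0, 0.0, 0.001, 0.03, 1]
    - [0, 0, 0, 0.0, 0.001, 0.057, 1]
    - [0, 0, 0, 0, 0.001, 0.057, 1]
    - [0, 0, 0, 0, 0.001, 0.057, 0.5]
    - [0, 0, 0, 0, 0.001, 0.057, 0]
    - [0, 0, 0, 0, 0.001, 0.057, 0]
    - [0, 0, 0, 0, 0.001, 0.057, 0]
    - [0, 0, 0, 0, 0.001, 0.057, 0]
    - [0, 0, 0, 0, 0.001, 0.057, 0]
    - [0, 0, 0, 0, 0.001, 0.057, 0]

```text
t: 5.1
tool_pos: [0.5509, 0.1324, 0.0782]
tool_rot: [[0.156, -0.988, 0.002], [-0.988, -0.156, 0.0], [0.0, -0.002, -1.0]]
wrist_force: [0.6, -0.2, 6.8]
width: -0.0001
```

```bash
python3 - <<'E'
from h import *
s=read_state();print(s['t'],s['tool_pos'],s['width'],s['wrist_force'])
a=camera('wrist')[:, :];b=camera('scene')[120:300,270:450]
b=cv2.resize(b,(420,420),interpolation=cv2.INTER_CUBIC)
im=np.hstack([a[:, 100:460],b]);cv2.imwrite('pics/w4.png',im[:,:,::-1].copy())
E
```

```text
5.1 [0.5509 0.1324 0.0782] -9.865629124295049e-05 [ 0.6472 -0.2305  6.8233]
```

View pics/w4.png

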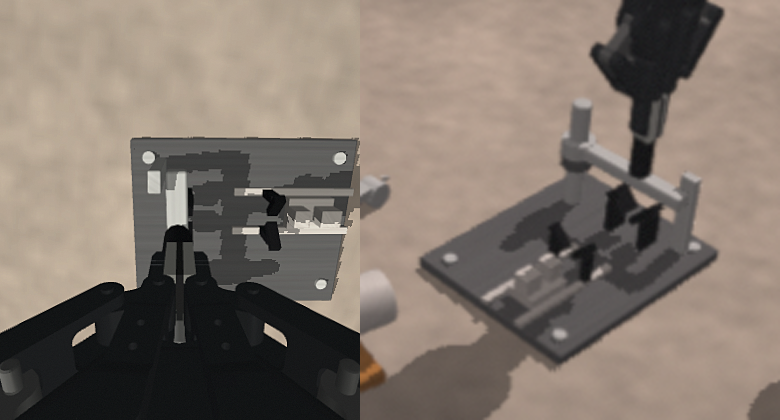

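```bash
python3 - <<'E'
from h import *
s=read_state()
off=np.array([100,0])
for n,X in (('tcp',s['tool_pos']),('grasp',s['tool_pos']-.019*np.array(s['tool_rot'])[:,2]),('knobtop',[.5511,.1315,.105]),('knobbot',[.5511,.1315,.070]),('barend',[.5935,.138,.070])):
    print(n,proj('wrist',X)-off,(proj('scene',X)-[270,120])*420/180+[360,0])
im=cv2.imread('pics/w4.png')
cv2.imwrite('pics/w4c.png',np.hstack([cv2.resize(im[140:340,110:260],(390,520),interpolation=cv2.INTER_CUBIC),cv2.resize(im[40:240,560:710],(390,520),interpolation=cv2.INTER_CUBIC)]))
E
```

```text
tcp [178.7038 239.3904] [641.8773 165.1662]
grasp [178.6488 252.3921] [644.753  144.3535]
knobtop [180.3239 258.4655] [645.2679 136.1263]
knobbot [180.1255 234.5178] [639.9182 174.4373]
barend [180.5012 169.0948] [683.6572 199.5244]
```

View pics/w4c.png

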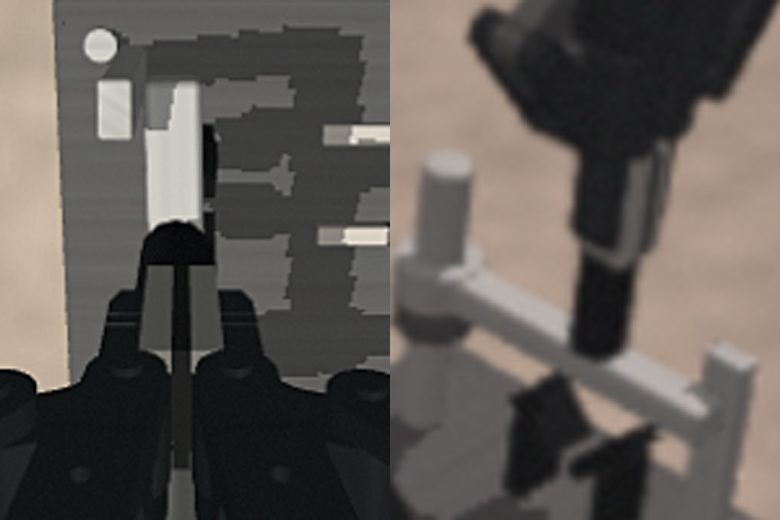

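Emit:
carry_out:
  series:
    - [0, 0, 0, 0, 0, -0.003, 0]
    - [0, 0, 0, 0, 0, -0.006, 0]
    - [0, 0, 0, 0, 0, -0.01, 0]
    - [0, 0, 0, 0, 0, -0.01, 0]

```text
t: 5.6
tool_pos: [0.5504, 0.1324, 0.0878]
tool_rot: [[0.155, -0.988, 0.001], [-0.988, -0.155, 0.0], [-0.0, -0.001, -1.0]]
wrist_force: [-0.4, 0.1, 0.3]
width: -0.0001
```

```bash
python3 - <<'E'
from h import *
a=camera('wrist')[100:380,190:370]
im=np.hstack([cv2.resize(a,(380,590)),cv2.resize(camera('scene')[130:290,300:400],(370,590))]);cv2.imwrite('pics/w5.png',im[:,:,::-1].copy())
E
```

```text
(no output)
```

View pics/w5.png

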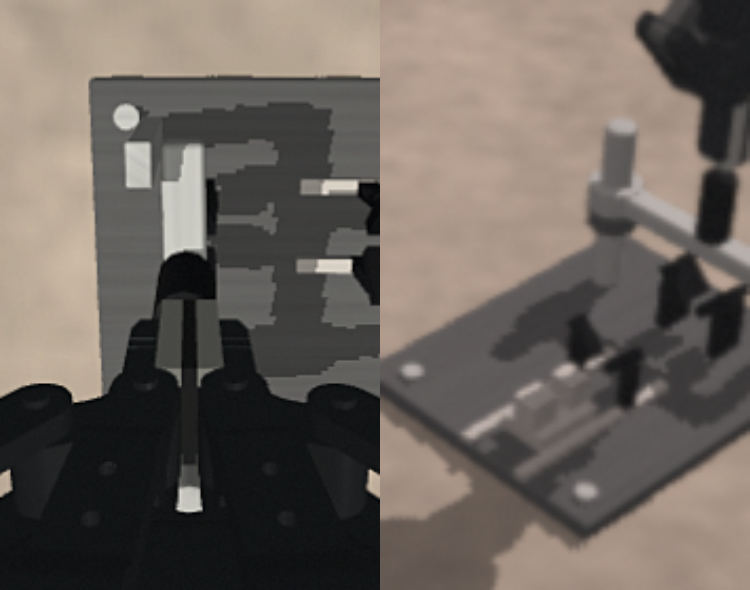

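The shut fingers stopped on top of the knob, so the real tips sit about 26 mm behind the reported TCP. I open and regrasp lower.

Emit:
carry_out:
  series:
    - [0, 0, 0, 0, 0, -0.005, 1]
    - [0, 0, 0, 0, 0, -0.005, 1]
    - [0, 0, 0, 0, 0, -0.005, 1]
    - [0, 0, 0, 0, 0, 0.01, 1]
    - [0, 0, 0, 0, 0, 0.033, 1]
    - [0, 0, 0, 0, 0, 0.033, 0.5]
    - [0, 0, 0, 0, 0, 0.033, 0]
    - [0, 0, 0, 0, 0, 0.033, 0]
    - [0, 0, 0, 0, 0, 0.033, 0]
    - [0, 0, 0, 0, 0, 0.033, 0]

```text
t: 6.7
tool_pos: [0.5509, 0.1325, 0.0553]
tool_rot: [[0.155, -0.988, 0.002], [-0.988, -0.155, 0.001], [-0.0, -0.002, -1.0]]
wrist_force: [1.3, 0.4, 3.2]
width: 0.0162
```

Emit:
carry_out:
  series:
    - [0, 0, 0, 0, 0, 0, 0]
    - [0, 0, 0, 0, 0, 0, 0]
    - [0, 0, 0, 0, 0, 0, 0]

```text
t: 7.0
tool_pos: [0.5511, 0.1325, 0.0551]
tool_rot: [[0.155, -0.988, 0.002], [-0.988, -0.155, 0.001], [-0.0, -0.002, -1.0]]
wrist_force: [1.2, 0.8, 7.0]
width: 0.0159
```

Emit:
carry_out:
  series:
    - [0, 0, 0, 0, 0, -0.006, 0]
    - [0, 0, 0, 0, 0, -0.012, 0]
    - [0, 0, 0, 0, 0, -0.018, 0]
    - [0, 0, 0, 0, 0, -0.024, 0]
    - [0, 0, 0, 0, 0, -0.028, 0]
    - [0, 0, 0, 0, 0, -0.028, 0]

```text
t: 7.6
tool_pos: [0.5498, 0.1322, 0.0825]
tool_rot: [[0.155, -0.988, -0.0], [-0.988, -0.155, 0.0], [-0.0, 0.0, -1.0]]
wrist_force: [3.9, 2.0, -10.9]
width: 0.0156
```

```bash
python3 - <<'E'
from h import *
s=read_state();print(s['t'],s['tool_pos'],s['width'],s['wrist_force'],s['joints'])
print(spot_in('scene','bar_knob')[:2] if camera('scene') is not None else 0)
E
```

```text
7.6 [0.5498 0.1322 0.0825] 0.015612226059094873 [  3.9017   2.0262 -10.9389] [0.2334 0.4085 1.8636 0.0001 0.8696 1.648 ]
[{'location': [0.5477, 0.123, 0.0984], 'confidence': 0.83}, {'location': [0.5608, 0.0866, 0.0102], 'confidence': 0.62}]
```

Emit:
carry_out:
  series:
    - [0, 0, -7.5, -0.0081, 0.0005, 0, 0]
    - [0, 0, -15, -0.016, 0.0021, 0, 0]
    - [0, 0, -22.5, -0.0237, 0.0047, 0, 0]
    - [0, 0, -30, -0.031, 0.0083, 0, 0]
    - [0, 0, -37.5, -0.0377, 0.0128, 0, 0]
    - [0, 0, -45, -0.0438, 0.0182, 0, 0]
    - [0, 0, -52.5, -0.0492, 0.0243, 0, 0]
    - [0, 0, -60, -0.0537, 0.031, 0, 0]
    - [0, 0, -67.5, -0.0573, 0.0383, 0, 0]
    - [0, 0, -75, -0.0599, 0.046, 0, 0]

```text
t: 8.7
tool_pos: [0.4944, 0.1847, 0.0818]
tool_rot: [[0.995, -0.1, -0.001], [-0.1, -0.995, 0.0], [-0.001, -0.0, -1.0]]
wrist_force: [0.7, 3.9, -10.7]
width: 0.0158
```

Emit:
carry_out:
  series:
    - [0, 0, 0, 0, 0, 0, 0]
    - [0, 0, 0, 0, 0, 0.008, 0]
    - [0, 0, 0, 0, 0, 0.016, 0]
    - [0, 0, 0, 0, 0, 0.024, 0]
    - [0, 0, 0, 0, 0, 0.026, 0]
    - [0, 0, 0, 0, 0, 0.026, 0]

```text
t: 9.3
tool_pos: [0.4957, 0.1848, 0.0559]
tool_rot: [[0.994, -0.109, -0.0], [-0.109, -0.994, 0.001], [-0.0, -0.001, -1.0]]
wrist_force: [-1.9, 5.7, -3.4]
width: 0.0156
```

Emit:
carry_out:
  series:
    - [0, 0, 0, 0, 0, 0, 0.5]
    - [0, 0, 0, 0, 0, 0, 1]
    - [0, 0, 0, 0, 0, 0, 1]
    - [0, 0, 0, 0, 0, 0, 1]
    - [0, 0, 0, 0, 0, -0.03, 1]
    - [0, 0, 0, 0, 0, -0.08, 1]
    - [0, 0, 0, 0, 0, -0.12, 1]
    - [0, 0, 0, 0, 0, -0.14, 1]

```text
t: 10.1
tool_pos: [0.497, 0.1847, 0.2001]
tool_rot: [[0.994, -0.106, 0.005], [-0.106, -0.994, 0.002], [0.005, -0.002, -1.0]]
wrist_force: [0.6, -0.6, -0.1]
width: 0.0853
```

```bash
python3 - <<'E'
from h import *
import h
st={'tool_pos':np.array([0.552,-0.2193,0.2839]),'tool_rot':np.array([[0.104,-0.995,-0.001],[-0.995,-0.104,0],[0,0.001,-1]])}
rs=h.read_state; h.read_state=lambda:st
W=lambda p,z=.045: unproj('wrist',np.array(p)/1.4,z)
lens,tail,ring=W((264,241)),W((452,264)),W((424,262))
h.read_state=rs
print(lens,tail,ring); d=(lens-tail)[:2];L=np.linalg.norm(d);print(L,np.degrees(np.arctan2(d[1],d[0])))
u=d/L; print('ring->mid',ring[:2]+.064*u,'tail+',tail[:2]+.0935*u)
s=rs();print(s['t'],s['tool_pos'],s['width'],s['joints'])
m=ring[:2]+.064*u
plan([m[0]+.03,m[1],.25],np.degrees(np.arctan2(d[1],d[0]))-90)
E
```

```text
[ 0.5403 -0.0917  0.045 ] [ 0.5365 -0.2843  0.045 ] [ 0.5355 -0.2554  0.045 ]
0.19255719992886405 88.86098233684943
ring->mid [ 0.5368 -0.1915] tail+ [ 0.5383 -0.1908]
10.1 [0.497  0.1847 0.2001] 0.0852853013942279 [ 0.3531  0.2077  1.8441 -0.0003  1.0847  0.4594]
t 10.1 rot [-0.1  -0.27 -4.94] shift [ 0.1096  0.3665 -0.0501]
```

Emit:
carry_out:
  series:
    - [0, 0, -4.9, 0.08, 0.367, -0.02, 1]
    - [0, 0, -4.9, 0.08, 0.367, -0.02, 1]
    - [0, 0, -4.9, 0.08, 0.367, -0.02, 1]
    - [0, 0, -4.9, 0.08, 0.367, -0.02, 1]
    - [0, 0, -4.9, 0.08, 0.367, -0.02, 1]
    - [0, 0, -4.9, 0.08, 0.367, -0.02, 1]
    - [0, 0, -4.9, 0.08, 0.367, -0.02, 1]
    - [0, 0, -4.9, 0.08, 0.367, -0.02, 1]
    - [0, 0, -4.9, 0.08, 0.367, -0.02, 1]
    - [0, 0, -4.9, 0.08, 0.367, -0.02, 1]

```text
t: 11.1
tool_pos: [0.5358, -0.1895, 0.216]
tool_rot: [[1.0, -0.022, -0.0], [-0.022, -1.0, 0.0], [-0.0, -0.0, -1.0]]
wrist_force: [0.3, 0.2, -0.6]
width: 0.0854
```

Emit:
carry_out:
  series:
    - [0, 0, 0, 0, 0, 0, 1]
    - [0, 0, 0, 0, 0, 0, 1]
    - [0, 0, 0, 0, 0, 0, 1]

```text
t: 11.4
tool_pos: [0.5362, -0.1881, 0.2163]
tool_rot: [[1.0, -0.019, 0.0], [-0.019, -1.0, 0.0], [0.0, -0.0, -1.0]]
wrist_force: [-1.3, -0.5, -0.3]
width: 0.0854
```

```bash
python3 - <<'E'
from h import *
s=read_state();print(s['t'],s['tool_pos'],s['tool_rot'],np.abs(s['joint_vel']).max())
save('wrist','w6',(100,0,460,300),2)
for n,X in (('mid',(.538,-.191,.045)),('ring',(.5368,-.255,.045)),('lens',(.540,-.096,.045))): print(n,(proj('wrist',X)-[100,0])*2)
E
```

```text
11.4 [ 0.5362 -0.1881  0.2163] [[ 0.9998 -0.0188  0.    ]
 [-0.0188 -0.9998  0.0001]
 [ 0.     -0.0001 -1.    ]] 0.005002177024981389
mid [360.5227 370.9675]
ring [360.3979 471.1078]
lens [361.1142 203.1681]
```

View pics/w6.png

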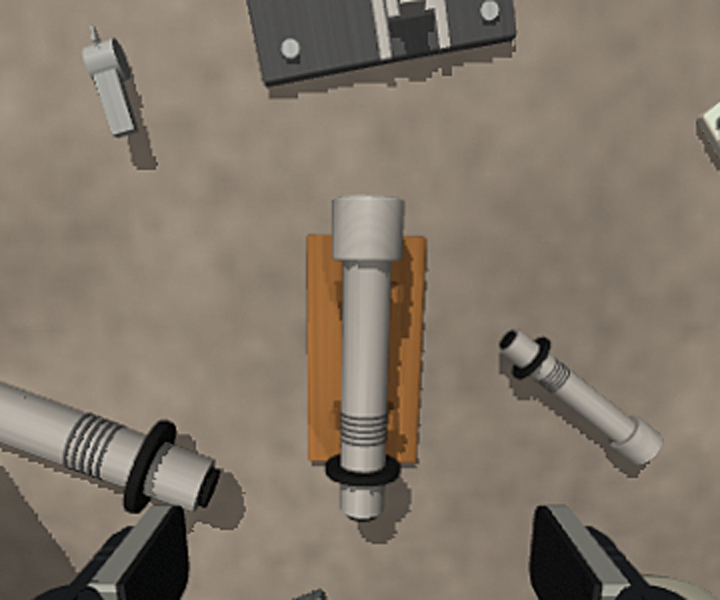

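Here the torch's axis runs from the head at (368,200) to the ring at (363,470), with the tail at (361,515).

```bash
python3 - <<'E'
from h import *
W=lambda p:unproj('wrist',np.array(p)/2+[100,0],.045)
h_,r,t=W((368,228)),W((363,470)),W((361.5,495))
d=(h_-r)[:2];d/=np.linalg.norm(d);y=np.degrees(np.arctan2(d[1],d[0]));print(h_,r,t,y)
m=r[:2]+.064*d;print('mid',m)
# silhouettes of ring: width check of tail edge, head edges
print(np.linalg.norm(W((332,200))-W((404,200))),W((368,197)))
plan([*m,.026],y-90)
E
```

```text
[ 0.5436 -0.1093  0.045 ] [ 0.5384 -0.2543  0.045 ] [ 0.5372 -0.2713  0.045 ] 87.95235286679598
mid [ 0.5407 -0.1903]
0.039883665390835696 [ 0.5439 -0.0928  0.045 ]
t 11.45 rot [-0.   -0.    0.96] shift [0.0046 0.002  0.1903]
```

Emit:
carry_out:
  series:
    - [0, 0, 1, 0.0046, 0.002, 0.05, 1]
    - [0, 0, 1, 0.0046, 0.002, 0.1, 1]
    - [0, 0, 1, 0.0046, 0.002, 0.14, 1]
    - [0, 0, 1, 0.0046, 0.002, 0.17, 1]
    - [0, 0, 1, 0.0046, 0.002, 0.19, 1]
    - [0, 0, 1, 0.0046, 0.002, 0.2, 1]
    - [0, 0, 1, 0.0046, 0.002, 0.208, 1]
    - [0, 0, 1, 0.0046, 0.002, 0.212, 1]
    - [0, 0, 1, 0.0046, 0.002, 0.212, 1]
    - [0, 0, 1, 0.0046, 0.002, 0.212, 1]

```text
t: 12.45
tool_pos: [0.5413, -0.1914, 0.005]
tool_rot: [[0.999, -0.038, 0.001], [-0.038, -0.999, -0.0], [0.001, 0.0, -1.0]]
wrist_force: [-0.0, -0.4, 0.5]
width: 0.0852
```

Emit:
carry_out:
  series:
    - [0, 0, 0, 0, 0, 0, 0.6]
    - [0, 0, 0, 0, 0, 0, 0.5]
    - [0, 0, 0, 0, 0, 0, 0.4]
    - [0, 0, 0, 0, 0, 0, 0]
    - [0, 0, 0, 0, 0, 0, 0]
    - [0, 0, 0, 0, 0, 0, 0]
    - [0, 0, 0, 0, 0, 0, 0]
    - [0, 0, 0, 0, 0, 0, 0]

```text
t: 13.25
tool_pos: [0.5393, -0.1911, 0.0046]
tool_rot: [[0.999, -0.037, -0.002], [-0.037, -0.999, 0.0], [-0.002, -0.0, -1.0]]
wrist_force: [-5.6, -1.6, 9.7]
width: 0.0263
```

Emit:
carry_out:
  series:
    - [0, 0, 0, 0, 0, -0.02, 0]
    - [0, 0, 0, 0, 0, -0.06, 0]
    - [0, 0, 0, 0, 0, -0.1, 0]
    - [0, 0, 0, 0, 0, -0.11, 0]
    - [0, 0, 0, 0, 0, -0.11, 0]
    - [0, 0, 0, 0, 0, -0.11, 0]
    - [0, 0, 0, 0, 0, -0.11, 0]

```text
t: 13.95
tool_pos: [0.5393, -0.1907, 0.1122]
tool_rot: [[0.999, -0.038, -0.003], [-0.038, -0.999, 0.001], [-0.003, -0.001, -1.0]]
wrist_force: [0.2, -0.3, -1.8]
width: 0.0263
```

```bash
cat > tgt.py <<'E'
from h import *
import sys
q=np.load('clamp.npy');c,s=np.cos(q[2]),np.sin(q[2]);Rc=np.array([[c,-s],[s,c]])
def tcp(ringx,ty=-.001): # TCP world xy for wished ring x in clamp; mid is at tool y=ty; torch x dir = -tool y
    return Rc@np.array([ringx+.064+ty,0])+q[:2]
def where():
    s=read_state(); p=Rc.T@(s['tool_pos'][:2]-q[:2]); x=np.array(s['tool_rot'])[:,0]
    print('t',s['t'],'ringx,y(mm)',((p-[.064-.001,0])*1e3).round(1),'axis z',round(s['tool_pos'][2]*1e3+40.4,1),'yawerr',round(np.degrees(np.arctan2(x[1],x[0]))-(np.degrees(q[2])-90),2),'F clamp',(Rc.T@s['wrist_force'][:2]).round(1),s['wrist_force'][2].round(1),'M',s['ft_torque'],'w',s['width'])
if __name__=='__main__':
    where(); plan([*tcp(float(sys.argv[1])/1e3),float(sys.argv[2])/1e3-.0404],np.degrees(q[2])-90)
E
python3 tgt.py -66 120; python3 -c "
from h import *
s=read_state();print(s['wrist_force'],s['ft_torque'],s['tool_rot'],s['joints'])"
```

```text
t 13.95 ringx,y(mm) [-339.5   61.5] axis z 152.6 yawerr -11.05 F clamp [-0.3 -0.1] -1.8 M [-0.0192  0.0196 -0.0611] w 0.026267765085971076
t 13.95 rot [ -0.08   0.18 -11.05] shift [ 0.008  -0.2801  0.0328]
[ 0.173  -0.2706 -1.8294] [-0.0192  0.0196 -0.0611] [[ 0.9993 -0.0376 -0.0032]
 [-0.0376 -0.9993  0.0012]
 [-0.0033 -0.001  -1.    ]] [-0.3425  0.3789  1.8273  0.      0.9388 -0.3049]
```

Emit:
carry_out:
  series:
    - [0, 0, -11.05, 0.008, -0.28, 0, 0]
    - [0, 0, -11.05, 0.008, -0.28, 0, 0]
    - [0, 0, -11.05, 0.008, -0.28, 0, 0]
    - [0, 0, -11.05, 0.008, -0.28, 0, 0]
    - [0, 0, -11.05, 0.008, -0.28, 0, 0]
    - [0, 0, -11.05, 0.008, -0.28, 0, 0]
    - [0, 0, -11.05, 0.008, -0.28, 0, 0]
    - [0, 0, -11.05, 0.008, -0.28, 0.02, 0]
    - [0, 0, -11.05, 0.008, -0.28, 0.03, 0]
    - [0, 0, -11.05, 0.008, -0.28, 0.03, 0]

```text
t: 14.95
tool_pos: [0.5571, 0.0874, 0.0817]
tool_rot: [[0.988, 0.154, -0.005], [0.154, -0.988, -0.001], [-0.005, 0.0, -1.0]]
wrist_force: [-0.4, -0.2, -2.5]
width: 0.0259
```

```bash
python3 - <<'E'
from h import *
import tgt
tgt.where(); save('wrist','w7',(60,0,500,330),1.7)
a=camera('top');b=cv2.resize(a[120:240,140:300],(793,595),interpolation=cv2.INTER_CUBIC);cv2.imwrite('pics/t7.png',b[:,:,::-1].copy())
E
python3 tgt.py -66 70
```

```text
t 14.95 ringx,y(mm) [-67.5   0.8] axis z 122.1 yawerr -0.03 F clamp [-0.2  0.4] -2.5 M [-0.0552 -0.0069  0.0236] w 0.025879897950151366
t 15.05 ringx,y(mm) [-67.5  -0.9] axis z 124.1 yawerr -0.04 F clamp [-0.5  0.4] -2.7 M [-0.0637 -0.0244  0.0089] w 0.026294046305304658
t 15.05 rot [ 0.    0.09 -0.04] shift [-0.0008 -0.0015  0.0541]
```

View pics/w7.png

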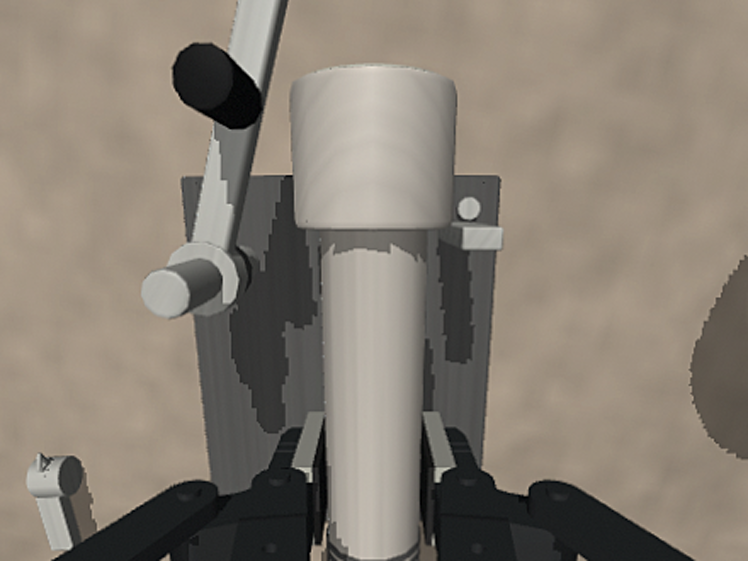

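```bash
python3 - <<'E'
from h import *
import tgt
s=read_state()
R=np.array(s['tool_rot'])
for u,zz,k in (((373,222),.1215,62),((373,82),.1215,95),((373,66),.1415,95),((373,230),.1415,62),((297,222),.1215,62),((450,222),.1215,62)):
    X=unproj('wrist',np.array(u)/1.7+[60,0],zz); l=R.T@(X-s['tool_pos']); print(u,l*1e3,'mid tool y',l[1]*1e3+k)
E
```

```text
(373, 222) [  0.6951 -66.1899 -37.8457] mid tool y -4.189893427931835
(373, 82) [  0.6758 -99.3277 -37.8468] mid tool y -4.327745933208504
(373, 66) [  0.6676 -97.8272 -57.8468] mid tool y -2.827173295836687
(373, 230) [  0.6867 -64.9903 -57.8456] mid tool y -2.9903489966540064
(297, 222) [-18.9524 -66.2137 -37.8162] mid tool y -4.213727602815723
(450, 222) [ 20.5919 -66.2333 -37.8755] mid tool y -4.233259140904067
```

Emit:
carry_out:
  series:
    - [0, 0, 0, 0, 0, 0.02, 0]
    - [0, 0, 0, 0, 0, 0.04, 0]
    - [0, 0, 0, 0, 0, 0.05, 0]
    - [0, 0, 0, 0, 0, 0.056, 0]
    - [0, 0, 0, 0, 0, 0.06, 0]
    - [0, 0, 0, 0, 0, 0.062, 0]
    - [0, 0, 0, 0, 0, 0.062, 0]

```text
t: 15.75
tool_pos: [0.5595, 0.0883, 0.0225]
tool_rot: [[0.988, 0.155, 0.0], [0.155, -0.988, 0.0], [0.0, -0.0, -1.0]]
wrist_force: [-0.5, -0.3, -2.4]
width: 0.0258
```

```bash
python3 tgt.py -67 59
```

```text
t 15.75 ringx,y(mm) [-66.9  -1.6] axis z 62.9 yawerr 0.0 F clamp [-0.2  0.5] -2.4 M [0.0224 0.0001 0.0106] w 0.025757437492300143
t 15.75 rot [-0.   -0.03  0.  ] shift [-0.0016  0.0001  0.0039]
```

Emit:
carry_out:
  series:
    - [0, 0, 0, -0.0015, 0, 0.001, 0]
    - [0, 0, 0, -0.0015, 0, 0.002, 0]
    - [0, 0, 0, -0.0015, 0, 0.003, 0]
    - [0, 0, 0, -0.0015, 0, 0.004, 0]
    - [0, 0, 0, -0.0015, 0, 0.005, 0]
    - [0, 0, 0, -0.0015, 0, 0.0055, 0]
    - [0, 0, 0, -0.0015, 0, 0.0055, 0]

```text
t: 16.45
tool_pos: [0.5577, 0.0881, 0.0166]
tool_rot: [[0.988, 0.155, -0.0], [0.155, -0.988, -0.0], [-0.0, 0.0, -1.0]]
wrist_force: [0.0, -0.2, -1.7]
width: 0.0264
```

```bash
python3 tgt.py -67 56
```

```text
t 16.45 ringx,y(mm) [-66.9   0.2] axis z 57.0 yawerr 0.0 F clamp [-0.2  0. ] -1.7 M [-0.0417  0.0272  0.011 ] w 0.02643802155333003
t 16.45 rot [0.   0.01 0.  ] shift [0.0002 0.0001 0.001 ]
```

Emit:
carry_out:
  series:
    - [0, 0, 0, 0, 0, 0.001, 0]
    - [0, 0, 0, 0, 0, 0.002, 0]
    - [0, 0, 0, 0, 0, 0.003, 0]
    - [0, 0, 0, 0, 0, 0.003, 0]

```text
t: 16.85
tool_pos: [0.5576, 0.0881, 0.0135]
tool_rot: [[0.988, 0.155, -0.0], [0.155, -0.988, -0.0], [-0.0, 0.0, -1.0]]
wrist_force: [-0.4, -0.5, -1.8]
width: 0.0264
```

```bash
python3 tgt.py -67 52
```

```text
t 16.85 ringx,y(mm) [-66.9   0.3] axis z 53.9 yawerr 0.01 F clamp [-0.5  0.5] -1.8 M [-0.0294  0.0089 -0.0053] w 0.02637135248191433
t 16.85 rot [0.   0.01 0.01] shift [0.0003 0.0001 0.0019]
```

Emit:
carry_out:
  series:
    - [0, 0, 0, 0, 0, 0.001, 0]
    - [0, 0, 0, 0, 0, 0.002, 0]
    - [0, 0, 0, 0, 0, 0.003, 0]
    - [0, 0, 0, 0, 0, 0.003, 0]

```text
t: 17.25
tool_pos: [0.5576, 0.088, 0.0111]
tool_rot: [[0.988, 0.155, -0.0], [0.155, -0.988, -0.0], [-0.0, -0.0, -1.0]]
wrist_force: [-1.7, -0.5, 4.1]
width: 0.0259
```

```bash
python3 tgt.py -67 50
```

```text
t 17.25 ringx,y(mm) [-66.9   0.2] axis z 51.5 yawerr -0.0 F clamp [-0.2  1.8] 4.1 M [-0.07    0.4073 -0.0252] w 0.025892847679433947
t 17.25 rot [-0.    0.01 -0.  ] shift [0.0002 0.0001 0.0015]
```

Emit:
carry_out:
  series:
    - [0, 0, 0, -0.0006, 0, 0.0, 0]
    - [0, 0, 0, -0.0006, 0, 0.0008, 0]
    - [0, 0, 0, -0.0006, 0, 0.0008, 0]

```text
t: 17.55
tool_pos: [0.5571, 0.088, 0.0105]
tool_rot: [[0.988, 0.155, -0.0], [0.155, -0.988, -0.0], [-0.0, 0.0, -1.0]]
wrist_force: [-3.4, -0.5, 8.2]
width: 0.0263
```

```bash
python3 tgt.py -67 50
```

```text
t 17.55 ringx,y(mm) [-66.9   0.8] axis z 50.9 yawerr 0.0 F clamp [0.1 3.4] 8.2 M [-0.0978  0.4858  0.0168] w 0.026257686853522814
t 17.55 rot [0. 0. 0.] shift [0.0008 0.0001 0.0009]
```

Emit:
carry_out:
  series:
    - [0, 0, 0, 0, 0, -0.0008, 0]
    - [0, 0, 0, 0, 0, -0.0008, 0.4]
    - [0, 0, 0, 0, 0, -0.0008, 0.5]
    - [0, 0, 0, 0, 0, -0.0008, 0.6]
    - [0, 0, 0, 0, 0, -0.0008, 0.9]
    - [0, 0, 0, 0, 0, -0.0008, 0.9]
    - [0, 0, 0, 0, 0, -0.0008, 0.9]
    - [0, 0, 0, 0, 0, -0.0008, 0.9]

```text
t: 18.35
tool_pos: [0.5571, 0.088, 0.0107]
tool_rot: [[0.988, 0.155, 0.0], [0.155, -0.988, 0.0], [0.0, -0.0, -1.0]]
wrist_force: [0.1, 0.7, 0.2]
width: 0.0771
```

Emit:
carry_out:
  series:
    - [0, 0, 0, 0, 0, -0.01, 0.9]
    - [0, 0, 0, 0, 0, -0.03, 0.9]
    - [0, 0, 0, 0, 0, -0.07, 0.9]
    - [0, 0, 0, 0, 0, -0.12, 0.9]
    - [0, 0, 0, 0, 0, -0.16, 0.9]
    - [0, 0, 0, 0, 0, -0.18, 0.9]
    - [0, 0, 0, 0, 0, -0.18, 0.9]
    - [0, 0, 0, 0, 0, -0.18, 0.9]

```text
t: 19.15
tool_pos: [0.557, 0.088, 0.1911]
tool_rot: [[0.988, 0.155, 0.001], [0.155, -0.988, 0.0], [0.001, -0.0, -1.0]]
wrist_force: [-1.1, 0.1, -0.6]
width: 0.0769
```

```bash
python3 - <<'E'
from h import *
s=read_state();print(s['t'],s['tool_pos'])
a=cv2.resize(camera('wrist')[0:420,140:420],(400,600),interpolation=cv2.INTER_CUBIC)
b=cv2.resize(camera('scene')[150:290,290:380],(386,600),interpolation=cv2.INTER_CUBIC)
cv2.imwrite('pics/w8.png',np.hstack([a,b])[:,:,::-1].copy())
for n in('bar_knob','torch_mid','torch_ring'):
  for d in spot_in('wrist',n)[:2]: print(n,d)
q=np.load('clamp.npy');c,sn=np.cos(q[2]),np.sin(q[2]);Rc=np.array([[c,-sn],[sn,c]])
f=lambda x,y,z:[*(Rc@[x/1e3,y/1e3]+q[:2]),z/1e3]
for n,X in (('lens',f(93,0,50)),('ring',f(-66,0,50)),('ringT',f(-66,0,74)),('tail',f(-94,0,50))):
    print(n,(proj('wrist',X)-[140,0])*[400/280,600/420],(proj('scene',X)-[290,150])*[386/90,600/140]+[400,0])
E
```

```text
19.15 [0.557  0.088  0.1911]
bar_knob {'location': [0.4965, 0.1757, 0.0694], 'confidence': 0.79}
torch_mid {'location': [0.2496, -0.1815, 0.0446], 'confidence': 0.89}
torch_mid {'location': [0.5549, 0.106, 0.0621], 'confidence': 0.73}
torch_ring {'location': [0.555, 0.1081, 0.0612], 'confidence': 0.96}
torch_ring {'location': [0.2446, -0.1842, 0.0436], 'confidence': 0.6}
lens [200.739 134.844] [901.1629 184.0507]
ring [200.4174 345.7837] [650.3041 333.5076]
ringT [200.4499 358.4749] [654.8216 285.1954]
tail [200.3661 377.3687] [600.5965 362.9115]
```

View pics/w8.png

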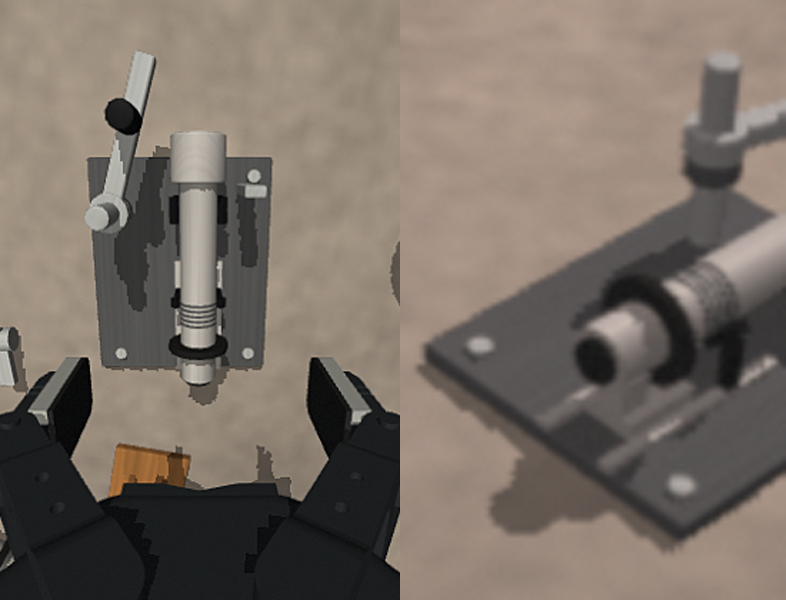

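The torch sits level in the saddles. In the scene view its ring at (650,332) and tail at (597,362) match the seated prediction to within a few pixels. Next I go back to the knob.

```bash
python3 - <<'E'
from h import *
plan([.4957,.1848,.15],-6.2)
E
```

```text
t 19.4 rot [ 0.02  0.13 15.09] shift [-0.0448 -0.1052  0.0395]
```

Emit:
carry_out:
  series:
    - [0, 0, 15.1, -0.0448, -0.1052, 0, 1]
    - [0, 0, 15.1, -0.0448, -0.1052, 0, 1]
    - [0, 0, 15.1, -0.0448, -0.1052, 0.02, 1]
    - [0, 0, 15.1, -0.0448, -0.1052, 0.04, 1]
    - [0, 0, 15.1, -0.0448, -0.1052, 0.07, 1]
    - [0, 0, 15.1, -0.0448, -0.1052, 0.1, 1]
    - [0, 0, 15.1, -0.0448, -0.1052, 0.125, 1]
    - [0, 0, 15.1, -0.0448, -0.1052, 0.135, 1]
    - [0, 0, 15.1, -0.0448, -0.1052, 0.135, 1]
    - [0, 0, 15.1, -0.0448, -0.1052, 0.135, 1]

```text
t: 20.4
tool_pos: [0.497, 0.1851, 0.0562]
tool_rot: [[0.994, -0.108, 0.0], [-0.108, -0.994, 0.0], [0.0, -0.0, -1.0]]
wrist_force: [0.3, -0.3, 0.1]
width: 0.0857
```

Emit:
carry_out:
  series:
    - [0, 0, 0, 0, 0, 0, 0.5]
    - [0, 0, 0, 0, 0, 0, 0.4]
    - [0, 0, 0, 0, 0, 0, 0]
    - [0, 0, 0, 0, 0, 0, 0]
    - [0, 0, 0, 0, 0, 0, 0]
    - [0, 0, 0, 0, 0, 0, 0]
    - [0, 0, 0, 0, 0, 0, 0]
    - [0, 0, 0, 0, 0, 0, 0]

```text
t: 21.2
tool_pos: [0.4968, 0.1853, 0.056]
tool_rot: [[0.994, -0.108, 0.0], [-0.108, -0.994, 0.0], [0.0, -0.0, -1.0]]
wrist_force: [-1.5, 0.3, 5.6]
width: 0.016
```

Emit:
carry_out:
  series:
    - [0, 0, 0, 0, 0, -0.006, 0]
    - [0, 0, 0, 0, 0, -0.012, 0]
    - [0, 0, 0, 0, 0, -0.018, 0]
    - [0, 0, 0, 0, 0, -0.024, 0]
    - [0, 0, 0, 0, 0, -0.028, 0]
    - [0, 0, 0, 0, 0, -0.028, 0]

```text
t: 21.8
tool_pos: [0.4962, 0.1847, 0.084]
tool_rot: [[0.994, -0.108, -0.0], [-0.108, -0.994, -0.0], [-0.0, 0.0, -1.0]]
wrist_force: [0.6, -2.0, -10.8]
width: 0.0161
```

Emit:
carry_out:
  series:
    - [0, 0, 7.5, 0.0081, 0.0005, 0, 0]
    - [0, 0, 15, 0.016, 0.0021, 0, 0]
    - [0, 0, 22.5, 0.0237, 0.0047, 0, 0]
    - [0, 0, 30, 0.031, 0.0083, 0, 0]
    - [0, 0, 37.5, 0.0377, 0.0128, 0, 0]
    - [0, 0, 45, 0.0438, 0.0182, 0, 0]
    - [0, 0, 52.5, 0.0492, 0.0243, 0, 0]
    - [0, 0, 60, 0.0537, 0.031, 0, 0]
    - [0, 0, 67.5, 0.0573, 0.0383, 0, 0]
    - [0, 0, 67.5, 0.0573, 0.0383, 0, 0]

```text
t: 22.8
tool_pos: [0.5484, 0.1393, 0.0828]
tool_rot: [[0.276, -0.961, -0.003], [-0.961, -0.276, -0.001], [0.001, 0.003, -1.0]]
wrist_force: [-0.7, -3.1, -10.5]
width: 0.016
```

```bash
python3 - <<'E'
from h import *
s=read_state();d=s['tool_pos'][:2]-[.4898,.1219];print(s['t'],s['tool_pos'],np.degrees(np.arctan2(d[1],d[0]))-8.9,np.linalg.norm(d),s['wrist_force'],s['width'])
plan([.5510,.1315,s['tool_pos'][2]],-81.1)
E
```

```text
22.8 [0.5484 0.1393 0.0828] 7.612935988736192 0.06110709065708277 [ -0.7454  -3.0912 -10.4957] 0.015998846389526523
t 22.8 rot [ 0.16 -0.05  7.14] shift [ 0.0082 -0.0004  0.    ]
```

Emit:
carry_out:
  series:
    - [0, 0, 4, 0.0045, 0, 0, 0]
    - [0, 0, 7.3, 0.0085, 0, 0, 0]
    - [0, 0, 7.3, 0.009, 0, 0, 0]
    - [0, 0, 7.3, 0.009, 0, 0, 0]

```text
t: 23.2
tool_pos: [0.5503, 0.132, 0.083]
tool_rot: [[0.159, -0.987, -0.003], [-0.987, -0.159, -0.0], [-0.0, 0.003, -1.0]]
wrist_force: [-5.8, -1.8, -10.9]
width: 0.0157
```

```bash
python3 - <<'E'
from h import *
s=read_state();d=s['tool_pos'][:2]-[.4898,.1219];print(s['t'],s['tool_pos'],np.degrees(np.arctan2(d[1],d[0]))-8.9,np.linalg.norm(d),s['wrist_force'],s['width'],s['ft_torque'])
E
```

```text
23.2 [0.5503 0.132  0.083 ] 0.6132504349056411 0.06134761841438218 [ -5.7572  -1.7813 -10.9387] 0.015683649684368053 [-0.133   0.8041  0.2599]
```

Emit:
carry_out:
  series:
    - [0, 0, 0, 0, 0, 0.004, 0]
    - [0, 0, 0, 0, 0, 0.008, 0]
    - [0, 0, 0, 0, 0, 0.012, 0]
    - [0, 0, 0, 0, 0, 0.016, 0]
    - [0, 0, 0, 0, 0, 0.018, 0]
    - [0, 0, 0, 0, 0, 0.02, 0]
    - [0, 0, 0, 0, 0, 0.02, 0]

```text
t: 23.9
tool_pos: [0.5505, 0.1321, 0.0631]
tool_rot: [[0.159, -0.987, -0.003], [-0.987, -0.159, -0.001], [0.0, 0.003, -1.0]]
wrist_force: [-5.1, -0.9, -7.3]
width: 0.0156
```

Emit:
carry_out:
  series:
    - [0, 0, 0, 0, 0, 0.001, 0]
    - [0, 0, 0, 0, 0, 0.002, 0]
    - [0, 0, 0, 0, 0, 0.002, 0]

```text
t: 24.2
tool_pos: [0.5507, 0.1322, 0.0621]
tool_rot: [[0.159, -0.987, -0.002], [-0.987, -0.159, -0.001], [0.0, 0.002, -1.0]]
wrist_force: [-8.1, -2.2, -0.8]
width: 0.0157
```

Emit:
carry_out:
  series:
    - [0, 0, 0, 0, 0, 0, 0.4]
    - [0, 0, 0, 0, 0, 0, 0.7]
    - [0, 0, 0, 0, 0, 0, 1]
    - [0, 0, 0, 0, 0, 0, 1]
    - [0, 0, 0, 0, 0, 0, 1]
    - [0, 0, 0, 0, 0, -0.02, 1]
    - [0, 0, 0, 0, 0, -0.06, 1]
    - [0, 0, 0, 0, 0, -0.11, 1]
    - [0, 0, 0, 0, 0, -0.16, 1]
    - [0, 0, 0, 0, 0, -0.16, 1]

```text
t: 25.2
tool_pos: [0.5561, 0.1331, 0.229]
tool_rot: [[0.156, -0.988, 0.012], [-0.988, -0.156, 0.003], [-0.001, -0.012, -1.0]]
wrist_force: [0.7, -0.2, 0.2]
width: 0.0855
```

```bash
python3 - <<'E'
from h import *
s=read_state();print(s['t'],s['tool_pos'],s['wrist_force'],s['width'])
q=np.load('clamp.npy');c,sn=np.cos(q[2]),np.sin(q[2]);Rc=np.array([[c,-sn],[sn,c]])
for cam in('wrist','scene'):
  im=camera(cam);cv2.imwrite('pics/end_%s.png'%cam,im[:,:,::-1].copy())
  for n in('bar_knob','torch_ring','torch_mid'):
    for d in spot_in(cam,n)[:3]: X=np.array(d['location']);print(cam,n,d['confidence'],X,'clamp',(Rc.T@(X[:2]-q[:2])*1e3).round(1))
# knob-top darkness around predicted spot (lift 6 mm)
g=cv2.cvtColor(cv2.imread('pics/end_wrist.png'),cv2.COLOR_BGR2GRAY)
p=proj('wrist',[*(Rc@[.04,0]+q[:2]),.111]);print('knobtop pred',p)
x,y=p.astype(int); w=(g[y-30:y+31,x-30:x+31]<35).astype(np.uint8); n,l,st,ce=cv2.connectedComponentsWithStats(w)
for i in range(1,n):
  if st[i,4]>40: print(st[i],ce[i]+[x-30,y-30])
E
```

```text
25.2 [0.5561 0.1331 0.229 ] [ 0.7132 -0.1881  0.1939] 0.08553064679911151
wrist bar_knob 0.56 [0.5483 0.1315 0.0714] clamp [40.4  2.7]
wrist bar_knob 0.55 [0.5573 0.0883 0.0625] clamp [-3.6  0.5]
wrist torch_ring 0.8 [ 0.2722 -0.1906  0.0442] clamp [-235.1  325.3]
wrist torch_ring 0.7 [0.5625 0.0942 0.0604] clamp [ 1.4 -5.5]
wrist torch_ring 0.61 [ 0.6536 -0.1884  0.0211] clamp [-291.9  -51.8]
wrist torch_mid 0.9 [ 0.6556 -0.1947  0.0224] clamp [-298.4  -52.8]
wrist torch_mid 0.72 [ 0.276  -0.19    0.0425] clamp [-235.1  321.5]
wrist torch_mid 0.69 [0.5564 0.0874 0.0622] clamp [-4.4  1.6]
scene bar_knob 0.86 [0.5501 0.1242 0.0725] clamp [33.   2.1]
scene torch_ring 0.84 [0.5646 0.0638 0.0637] clamp [-29.   -2.9]
scene torch_ring 0.8 [ 0.69   -0.2196  0.0206] clamp [-328.3  -83. ]
scene torch_ring 0.79 [ 0.3623 -0.2324  0.0437] clamp [-290.3  242.8]
scene torch_mid 0.78 [ 0.359  -0.2296  0.0489] clamp [-287.1  245.6]
scene torch_mid 0.71 [ 0.6904 -0.2215  0.0243] clamp [-330.3  -83.1]
knobtop pred [279.2616 196.5806]
[ 22  22  17  22 288] [279.2083 198.4688]
```

```bash
python3 -c "
from rig import *
print(hand_in())"
```

```text
the job is handed in; nothing more can be done
None
```

The torch is in the clamp holder with its ring in the slot and the bar back down on the barrel. I handed the job in at about 25.5 s; no verdict was reported.

**What I did:**
- I lifted the bar about 27 mm by its knob, swung it to about 1.3 rad and lowered it there.
- I laid the middle-sized torch in the cradle, feeling the last few millimetres in 1 mm steps, then let go.
- I swung the bar back and lowered it slowly until the torch carried it.

**Last checks:**
- **Torch after release:** in the scene view its ring and tail lay within a few pixels of the seated prediction (50 mm axis height, ring at about -66 mm). The tool never passed about 10 N when the torch touched the cradle.
- **Bar angle:** the knob was within 1 pixel sideways (about 1 degree) of where it should be with the bar at 0.
- **Bar lift:** about 6 to 7 mm, judged from the tool height. The force on the gripper fell from 7.3 N to 0.8 N as the torch took the load.

**What failed or disagreed:**
- The first grasp of the knob missed: the fingers shut on top of it, pressing with about 7 N. The real finger tips sit about 26 mm behind the reported TCP, and I corrected for that in every later grasp.
- The last network reading of the ring was off: the scene camera put it at -29 mm and the wrist camera at +1 mm along the clamp. The networks also confused the ring with the torch's middle earlier, so I trusted the pictures, tool heights and forces instead.
- I had used all 12 picture views by then, so I never looked at the final state by eye.

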